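# Slide the setter ring into the blue corner pocket

## Robot

A 6-joint arm with a two-finger parallel gripper is mounted at the origin on the work surface. World frame = base frame: x ahead of the robot, y to its left, z up, the work surface at z = 0. Lengths are in mm, angles in rad, forces in N, time in s.
With the tool pointing down it reaches from about 300 to 1000 mm from the base axis. Payload 5.1 kg.
Tool frame: the origin (TCP) lies on the mounting face of the last link; the fingertips stand 190 mm ahead of it and the grasp point (between the pads) lies 171 mm ahead of it; z points along the fingers, y is the line along which they close (so a half turn about z gives the same grasp; the last joint's range is limited). The gripper opens to 95 mm and grips with 3 to 60 N. Pads are 20 mm wide; open, the fingers measure 119 mm over their backs; the gripper's body (75 mm by 180 mm) begins 59 mm behind the grasp point.
Start: joints at [-1.194, 0.124, 1.65, -0, 1.367, -0.083], TCP at [288.418, -582.496, 404.756] pointing down, gripper open.
Joint ranges: [-2.61, 2.61], [-1.02, 2.33], [0.03, 2.71], [-1.35, 4.49], [0.32, 2.68], [-2.91, 2.91]. Speed limits (rad/s): [2.57, 2.57, 3.14, 3.14, 3.14, 3.14].

## Interface

Orientations are given as a rotation vector (axis times angle).
In Python, from plant import monitor, vision, order gives the robot as it stands.
- The arm moves only by the tool move_arm, never from a script. Its argument "motion" is one flat list of numbers, 6 for each row, row after row: the shift along the tool's x, y, z in mm, then the turn, a rotation vector about the tool's x, y, z in degrees. A call has 1 to 8 rows; each row is the pose to reach, as a shift and turn from the pose commanded when the call began, along the tool's axes at that moment; what a row does not reach only later rows make up. A row lasts 1/10 s, in which the tool goes at most 50 mm and 8.59 degrees, less where a joint would pass 70% of its speed; a pose out of reach is approached as far as the arm can. A call with a gripper value outside its range is refused whole. "jaw" is the opening in per cent of the stroke, from 0 (shut) to 100 (fully open), set as the call begins (left out, the last holds). The fingers move at their own pace and stop on an object; the grip force is fixed at half the most. Time passes only in rows, so rows that repeat a pose let the fingers close. It gives the time, the measured TCP pose, the force, the opening and the grip force at its end, in the units of the state.
- monitor.get_state(): the state, without advancing time (a new reading comes with each control period).
- vision.grab_frame(name): name is "side" or "top"; returns the picture (400x640x3 uint8, red, green, blue); there is no depth.
- vision.camera_model(name): a dict with "K" (3x3 intrinsics, pixels), "world_to_cam" (4x4, takes a point from world to camera coordinates). Camera axes: x right, y down, z forward; pixel columns grow to the right and rows downward; lengths in mm; the calibration is good to about 2 mm. A picture is of the moment at which its call begins. camera_model takes no time and is no camera call.
- order.hand_in(): hands the job in; it is judged then, once.
Trained networks look in the newest picture that a camera, given by its name, has taken for a name from the list of things; names that differ only in an ending like _2 or _b are one class to them, and where a whole thing is asked for, a point or a joint stands for the part that bears it (a point fixed in the world has none). Each returns a list of dicts, best first, with "confidence" (0 to 1); they miss things now and then, are a little off and sometimes report something else, mostly with a low value. They report only what shows in the picture. A call takes as long as a camera call. They do not tell look-alikes from the thing itself.
- vision.boxes_of(camera, thing): "bbox" ([left, top, right, bottom] in pixels, round what is visible of it).
- vision.pinpoint(camera, thing): "centre" ([column, row] in pixels: a listed point, or the origin of a listed thing).
The state is a dict: "clock": time; "qpos": joint angles; "joint_vel": joint speeds; "joint_torque": joint torques, N m; "tool_pos": TCP position; "orientation": TCP orientation; "contact_force": force on the tool from outside, world axes, zero at the start; "ft_torque": the same for the moment, N m; "grip_width": finger opening in mm; "grasp_force": force on a finger pad.
Only numpy, scipy, OpenCV 4.12 (cv2) and the standard library are available. Lean on these libraries where they do the work, as an engineer would, in place of code of your own. Each camera call takes 0.05 s, during which the arm holds its last target. There are 200 camera calls.

## Task

Without picking it up, push or draw the white ceramic ring with your fingertips flat across the board until it rests against the rail in the open middle part of the board, then keep it against the rail and slide it along into the corner pocket with the blue stop, fully home against both rail and stop. Leave the brown ring and everything else where they are, and take your hand away at the end.

Things in the scene. Friction and masses are not known exactly. Their poses are not given: they have to be found in the camera images.
- board: Plywood sorting board fixed to the table, 240 mm (its x) by 380 mm (its y), top 18 mm above the table; origin at the centre of its underside, z up. A dark rail runs along its whole +x edge. At each end (+y and -y) is a corner pocket between the rail, an end stop block and a low cheek; a ring can enter a pocket only by sliding along the rail.
- rail_mid (a point): Middle of the rail's inner face, at board level (board x = +100 mm, y = 0). The rail is dark wood, 20 mm high above the board, 20 mm thick, along the board's y. A ring touching it has its centre at board x = +60 mm.
- cheek_pos (a point): Centre, at board level, of the inner face of the dark cheek at the board's +y end (board x = +14 mm, y = +135 mm): a strip parallel to the rail, 70 mm long (board y 100 to 170 mm), 14 mm high, 10 mm thick. The lane between rail and cheek is 86 mm wide.
- cheek_neg (a point): The same on the cheek at the board's -y end (y = -135 mm).
- stop_blue: Blue glazed stop block, fixed, closing the pocket at one end of the board (which end varies): 80 (x) x 20 (y) x 28 mm high, axes as the board's; origin at the centre of its underside, at board x = +60 mm, y = +180 or -180 mm, on the board's top. A ring fully home against it has its centre 50 mm from this origin along the board's y, towards the board's middle.
- stop_yellow: Yellow stop block, the same shape, at the other end of the board.
- ring_white_center (a point): Centre (half-way up) of the loose white ceramic ring: 80 mm outside diameter, 56 mm hole, 16 mm high, about 0.1 kg, z up. It starts flat on the board, away from the rail, its centre 48 to 66 mm along y to either side of the board's middle and 50 to 65 mm from the middle on the -x side. Shut fingertips fit in the hole.
- ring_brown_center (a point): Centre (half-way up) of the loose red-brown fired-clay ring, the same size, which starts beside the white one. To be left alone.
- anvil: Bystander beside the board: a terracotta potter's anvil, a 54 mm knob with a stem, 90 mm tall; origin at its underside. To be left alone.
- brush: Bystander beside the board: a flat glaze brush, lying; origin at its underside. To be left alone.
- jar: Bystander beside the board: an amber glass jar, 64 mm across, 85 mm tall; origin at its underside. To be left alone.
- cup: Bystander beside the board: a blue cup, 76 mm across, 80 mm tall; origin at its underside. To be left alone.
- bowl: Bystander beside the board: a terracotta bowl, 110 mm across, 50 mm tall; origin at its underside. To be left alone.
Things that resemble listed ones, but are neither listed nor needed, are in the scene too. Of the things like the part that bears ring_white_center, leave any that is green, pink or purple; of the rest the smaller one is meant.

How it is judged:
By the outcome, as a careful person would: the job done as asked, in the order asked, and still so for the second after the job is handed in, with the robot touching nothing.
It also fails if it takes over 42 s, if anything falls off the work surface, if the arm or the gripper's body presses on something with over 40 N, if the wrist force passes 120 N, or if a joint passes its speed limit or range.

## Working session

There is one attempt and no reset: what is moved stays moved. The work goes in short steps, Python scripts to look and compute and a tool call to move; the robot and the scene stay as the last step left them, time stands still between calls to the robot, and variables do not carry over. Pictures are saved under pics/ and viewed, at most 10 in all, crops included, and the job is handed in when it is done.

Besides the shell and the picture viewer there is one more tool, called after "Emit:" by a JSON object that holds its "method" and its "body". move_arm: Moves the arm, as the interface text tells. Its arguments: {"type":"object","properties":{"motion":{"type":"array","items":{"type":"number"}},"jaw":{"type":"number"}},"required":["motion"]}

```bash
mkdir -p pics; ls; python3 - <<'E'
from plant import monitor, vision
import cv2
s=monitor.get_state();print({k:s[k] for k in('clock','tool_pos','orientation','grip_width','contact_force')})
for c in('top','side'):
    im=vision.grab_frame(c);cv2.imwrite(f'pics/{c}0.png',im[:,:,::-1])
    for n in('ring_white_center','ring_brown_center','stop_blue','stop_yellow','rail_mid','cheek_pos','cheek_neg'):
        print(c,n,[(round(d['confidence'],2),[round(float(v)) for v in d['centre']]) for d in vision.pinpoint(c,n)])
E
```

```text
pics
{'clock': 0.0, 'tool_pos': array([ 288.33040069, -582.27080954,  403.48992011]), 'orientation': array([-3.05690954e+00, -7.15482602e-01,  5.56929964e-04]), 'grip_width': 95.3939479592322, 'contact_force': array([ 0.02812931,  0.0959644 , -0.63919101])}
top ring_white_center [(0.96, [389, 280]), (0.86, [425, 231]), (0.84, [257, 274]), (0.75, [301, 206]), (0.75, [333, 261]), (0.5, [449, 175])]
top ring_brown_center [(0.71, [337, 199])]
top stop_blue [(0.63, [380, 150])]
top stop_yellow [(0.64, [248, 170])]
top rail_mid [(0.81, [312, 140])]
top cheek_pos [(0.69, [268, 179]), (0.42, [340, 198])]
top cheek_neg [(0.57, [366, 170]), (0.48, [382, 148]), (0.24, [301, 209])]
side ring_white_center [(0.92, [426, 209]), (0.83, [402, 168]), (0.77, [379, 230]), (0.76, [309, 219]), (0.68, [345, 283])]
side ring_brown_center [(0.92, [329, 188])]
side stop_blue [(0.7, [313, 151]), (0.54, [264, 226])]
side stop_yellow [(0.72, [240, 233]), (0.7, [319, 165])]
side rail_mid [(0.68, [268, 184])]
side cheek_pos [(0.6, [266, 227])]
side cheek_neg [(0.83, [317, 165]), (0.63, [265, 227])]
```

View pics/top0.png

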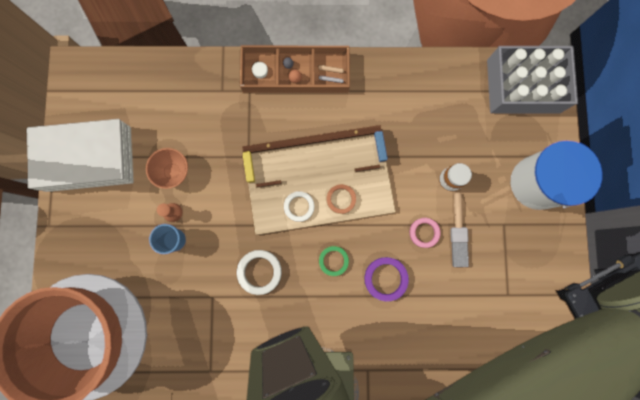

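View pics/side0.png

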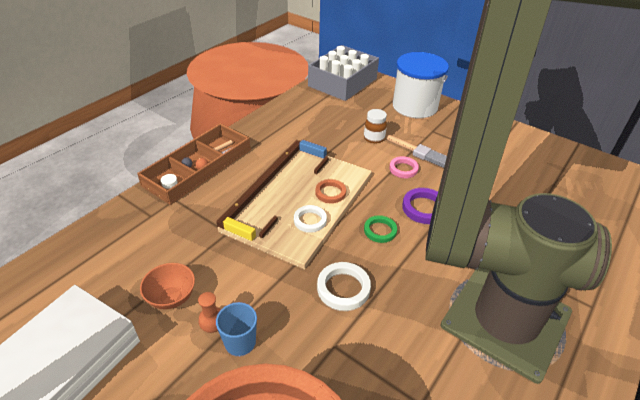

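The white-ring candidates in the top view are:
- large white (259,272)
- small white on the board (299,207)
- green (333,261)
- pink (425,231)
- purple (387,280)

Ruling out the coloured ones, the smaller white at (299,207) is the one meant. The brown ring is at (341,199). The rail runs along the top edge, blue stop at the right end (380,147), yellow at the left (249,167). I'll confirm with a crop and fit the board pose.

```bash
cat > h.py <<'E'
import numpy as np, cv2
from plant import vision, monitor
from scipy.optimize import least_squares
from scipy.spatial.transform import Rotation as R
M={c:vision.camera_model(c) for c in('top','side')}
def proj(c,p):
    T=np.array(M[c]['world_to_cam']);q=T[:3,:3]@p+T[:3,3];u=np.array(M[c]['K'])@q;return u[:2]/u[2]
def ray(c,uv,z):
    T=np.array(M[c]['world_to_cam']);K=np.array(M[c]['K'])
    o=-T[:3,:3].T@T[:3,3];d=T[:3,:3].T@np.linalg.inv(K)@[uv[0],uv[1],1];return o+d*(z-o[2])/d[2]
def b2w(B,p):
    c,s=np.cos(B[2]),np.sin(B[2]);return np.array([B[0]+c*p[0]-s*p[1],B[1]+s*p[0]+c*p[1],p[2]])
def w2b(B,p):
    c,s=np.cos(B[2]),np.sin(B[2]);d=np.array(p[:2])-B[:2];return np.array([c*d[0]+s*d[1],-s*d[0]+c*d[1]])
E
python3 - <<'E'
from h import *
im=cv2.imread('pics/top0.png');cv2.imwrite('pics/crop0.png',cv2.resize(im[115:290,235:410],None,fx=3.4,fy=3.4,interpolation=cv2.INTER_CUBIC))
obs=[('top',(60,-180,18),(380,150)),('top',(60,180,18),(248,170)),('top',(100,0,18),(312,140)),('top',(14,135,18),(268,179)),('top',(14,-135,18),(366,170)),
('side',(60,-180,18),(313,151)),('side',(60,180,18),(240,233)),('side',(100,0,18),(268,184)),('side',(14,135,18),(266,227)),('side',(14,-135,18),(317,165))]
g=ray('top',(318,182),18);print('guess',g)
f=lambda B:np.concatenate([proj(c,b2w(B,np.array(p,float)))-uv for c,p,uv in obs])
r=least_squares(f,[g[0],g[1],0.1],x_scale=[10,10,.1],loss='soft_l1');B=r.x
print('B',B.tolist(),np.round(f(B).reshape(-1,2),1).tolist())
np.save('B.npy',B)
for n,t,s in(('white',(301,206),(309,219)),('brown',(341,199),(329,188))):
    for c,uv in(('top',t),('side',s)):
        p=ray(c,uv,26);print(n,c,p.round(1),w2b(B,p).round(1))
E
```

```text
guess [550.62908623 -13.25840501  18.        ]
B [556.8279547409528, -13.979027694975642, 0.1480264837247773] [[-0.3, -1.2], [1.5, -2.0], [0.8, 4.2], [0.3, 3.1], [0.3, -2.5], [-0.0, 2.1], [-0.8, -0.1], [-1.3, 0.2], [0.1, 0.9], [2.7, 1.6]]
white top [484.3  32.5  26. ] [-64.9  56.7]
white side [483.6  40.9  26. ] [-64.3  65. ]
brown top [502.9 -74.8  26. ] [-62.3 -52.2]
brown side [512.6 -81.3  26. ] [-53.7 -60.1]
```

View pics/crop0.png

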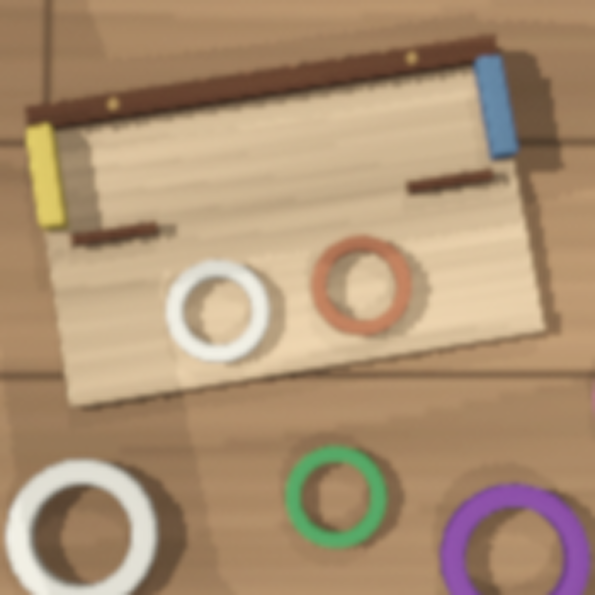

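The crop confirms it: the small white ring is on the board at (299,206.5), with brown beside it at (341,199). The pocket with the blue stop is at the right end, between rail and cheek. I'll refit the board from crop features.

```bash
python3 - <<'E'
from h import *
o=[((-120,190,18),(70,406)),((-120,-190,18),(547,329)),((60,180,46),(45,175)),((60,-180,46),(496,106)),((110,0,38),(262,81)),((9,135,32),(115,234)),((9,-135,32),(450,182))]
obs=[('top',p,((u[0]+.5)/3.4+234.5,(u[1]+.5)/3.4+114.5)) for p,u in o]
f=lambda B:np.concatenate([proj(c,b2w(B,np.array(p,float)))-uv for c,p,uv in obs])
B=least_squares(f,np.load('B.npy'),x_scale=[10,10,.1],loss='soft_l1').x
print('B',B.tolist(),np.round(f(B).reshape(-1,2),1).tolist());np.save('B.npy',B)
for n,u in(('white',(217.5,311)),('brown',(361,285))):
    p=ray('top',((u[0]+.5)/3.4+234.5,(u[1]+.5)/3.4+114.5),34);print(n,p.round(1),w2b(B,p).round(1))
    print(proj('side',np.array([p[0],p[1],26])))
s=monitor.get_state();Rt=R.from_rotvec(s['orientation']).as_matrix();print(Rt.round(4))
print(np.degrees(np.arctan2(Rt[1,0],Rt[0,0])),np.degrees(B[2]))
E
```

```text
B [557.4031260399714, -14.226667462197259, 0.15687344156320926] [[0.0, 0.4], [-0.6, 0.4], [-0.0, 0.2], [0.5, -0.4], [0.2, 0.1], [-0.4, -0.2], [0.2, -0.6]]
white [483.1  38.6  34. ] [-65.2  63.8]
[309.74940881 218.5670128 ]
brown [503.3 -73.9  34. ] [-62.8 -50.4]
[330.23306271 190.97690618]
[[ 0.8961  0.4438  0.    ]
 [ 0.4438 -0.8961  0.    ]
 [ 0.     -0.     -1.    ]]
26.344718637345824 8.988186119264043
```

Emit:
{"method": "move_arm", "body": {"motion": [30,-31,5,0,0,3,60,-62,10,0,0,6,94,-98,20,0,0,9,128,-134,30,0,0,12,162,-170,40,0,0,15,196,-205,50,0,0,17.35,230,-240,60,0,0,17.35,260,-272,60,0,0,17.35], "jaw": 0}}

```text
clock: 1.6
tool_pos: [400.4, -221.1, 343.4]
orientation: [-3.13, -0.246, 0.002]
contact_force: [1.0, -0.9, -0.8]
grip_width: 36.7
grasp_force: 0.0
```

Emit:
{"method": "move_arm", "body": {"motion": [20,-40,0,0,0,0,40,-80,0,0,0,0,61,-123,10,0,0,0,81,-164,20,0,0,0,100,-205,40,0,0,0,122,-246,60,0,0,0,122,-246,74,0,0,0,122,-246,74,0,0,0]}}

```text
clock: 2.4
tool_pos: [481.8, 39.6, 268.4]
orientation: [-3.131, -0.251, 0.008]
contact_force: [-0.7, -0.3, -0.2]
grip_width: 0.7
grasp_force: 0.0
```

```bash
python3 - <<'E'
from h import *
s=monitor.get_state();print(s['tool_pos'],s['orientation'],s['grip_width'],s['contact_force'])
B=np.load('B.npy');print(w2b(B,s['tool_pos']))
for c,b in(('top',(235,115,410,290)),):
    im=vision.grab_frame(c)[:,:,::-1];cv2.imwrite('pics/c1.png',cv2.resize(im[115:290,235:410],None,fx=3.4,fy=3.4,interpolation=cv2.INTER_CUBIC))
im=vision.grab_frame('side')[:,:,::-1];cv2.imwrite('pics/s1.png',cv2.resize(im[130:280,210:410],None,fx=3.4,fy=3.4,interpolation=cv2.INTER_CUBIC))
E
```

```text
[481.84205209  39.64471291 268.39703179] [-3.13141861 -0.25058786  0.00793014] 0.6689975328215894 [-0.73908905 -0.32912404 -0.17684613]
[-66.21685806  65.01483852]
```

View pics/s1.png

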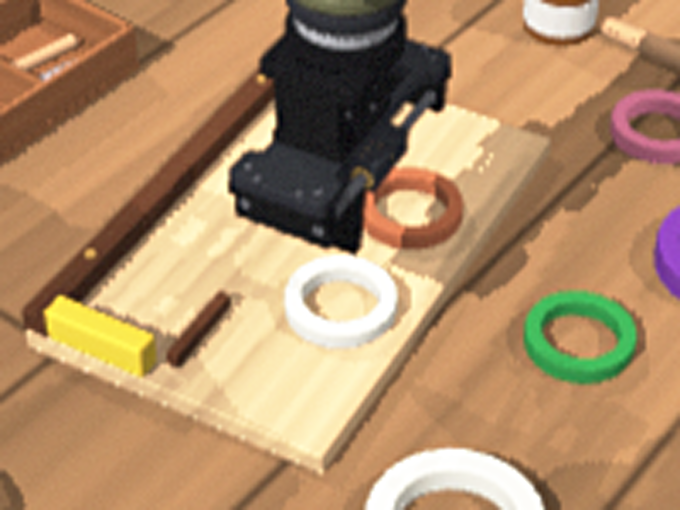

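The side crop shows the gripper body left of and above the white ring (ring at crop (341,300)). The fingers can't be made out, so I'll project where the tip should be.

```bash
python3 - <<'E'
from h import *
s=monitor.get_state();t=s['tool_pos'];Rt=R.from_rotvec(s['orientation']).as_matrix()
for l in(0,112,171,190):
    p=t+Rt[:,2]*l;print(l,p.round(0),((proj('side',p)-[210,130])*3.4).round(),((proj('top',p)-[235,115])*3.4).round())
c=np.array(M['side']['world_to_cam']);print(-c[:3,:3].T@c[:3,3])
E
```

```text
0 [483.  38. 271.] [344.  16.] [202. 268.]
112 [483.  38. 159.] [342. 157.] [210. 290.]
171 [483.  38. 100.] [341. 224.] [213. 300.]
190 [483.  38.  81.] [341. 245.] [215. 303.]
[-13.68352189 692.45540788 841.61945412]
```

View pics/c1.png

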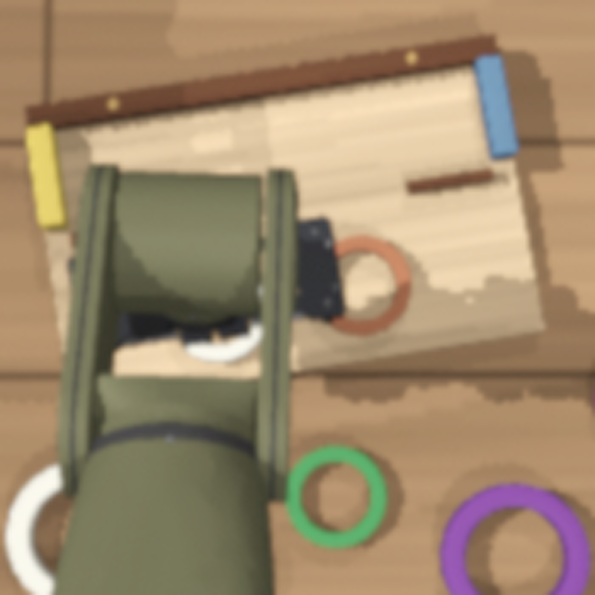

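The top crop shows the arm hiding most of the ring. The tip projects at crop (215,303) in the top view, close to the ring centre (217,311). The fingers are hidden behind the gripper body in the side view, which is consistent. Descending into the hole.

Emit:
{"method": "move_arm", "body": {"motion": [0,0,20,0,0,0,0,0,35,0,0,0,0,0,43,0,0,0,0,0,49,0,0,0,0,0,54,0,0,0,0,0,57,0,0,0,0,0,57,0,0,0,0,0,57,0,0,0]}}

```text
clock: 3.3
tool_pos: [483.0, 38.7, 214.1]
orientation: [3.132, 0.246, 0.001]
contact_force: [-0.5, 0.0, -0.7]
grip_width: 0.3
grasp_force: 0.0
```

Emit:
{"method": "move_arm", "body": {"motion": [6,2,0,0,0,0,14,5,0,0,0,0,22,8,0,0,0,0,31,11,0,0,0,0,41,14,0,0,0,0,51,18,0,0,0,0,61,21,0,0,0,0,70,24,0,0,0,0]}}

```text
clock: 4.1
tool_pos: [556.7, 25.7, 213.7]
orientation: [-3.132, -0.246, -0.0]
contact_force: [-1.5, 0.3, 1.1]
grip_width: 0.3
grasp_force: 0.6
```

Emit:
{"method": "move_arm", "body": {"motion": [10,4,0,0,0,0,20,8,0,0,0,0,30,11,0,0,0,0,39,14,0,0,0,0,46,17,0,0,0,0,52,19,0,0,0,0,57,21,0,0,0,0,60,22,0,0,0,0]}}

```text
clock: 4.9
tool_pos: [618.7, 13.5, 213.7]
orientation: [3.132, 0.246, 0.0]
contact_force: [-0.6, 0.2, 0.8]
grip_width: 0.2
grasp_force: 0.5
```

```bash
python3 - <<'E'
from h import *
s=monitor.get_state();B=np.load('B.npy');print(s['tool_pos'],s['contact_force'],w2b(B,s['tool_pos']))
im=vision.grab_frame('side')[:,:,::-1];cv2.imwrite('pics/s2.png',cv2.resize(im[130:280,210:410],None,fx=3.4,fy=3.4,interpolation=cv2.INTER_CUBIC))
for c in('side','top'):
  vision.grab_frame(c)
  for d in vision.pinpoint(c,'ring_white_center')[:6]: print(c,round(d['confidence'],2),w2b(B,ray(c,d['centre'],26)).round(1))
E
```

```text
[618.73211884  13.45694    213.74143567] [-0.57165734  0.24418092  0.83313469] [64.90094043 17.76219051]
side 0.96 [-224.1  201.4]
side 0.72 [-195.8 -243.9]
side 0.69 [-229.2    4.9]
side 0.69 [-293.2 -112.1]
side 0.61 [52.2 25.2]
side 0.39 [84.2  4.6]
top 0.9 [-185.1 -245.9]
top 0.69 [-221.2    3.7]
top 0.57 [-286.3 -143.4]
top 0.51 [-227.4  197. ]
```

View pics/s2.png

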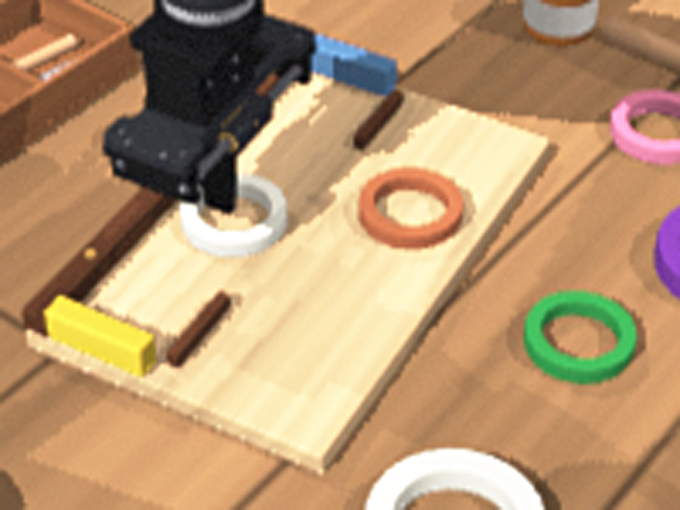

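The crop shows the white ring dragged to crop (235,215), nearly at the rail, at about board (52,25). The brown ring is unmoved. Creeping to contact with the rail.

Emit:
{"method": "move_arm", "body": {"motion": [3,0,0,0,0,0,5,0,0,0,0,0,7,0,0,0,0,0,8,0,0,0,0,0,9,0,0,0,0,0,10,0,0,0,0,0]}}

```text
clock: 5.75
tool_pos: [628.2, 15.2, 213.6]
orientation: [-3.132, -0.246, 0.0]
contact_force: [-0.4, -0.1, 0.2]
grip_width: 0.4
grasp_force: 0.3
```

Emit:
{"method": "move_arm", "body": {"motion": [1,0,0,0,0,0,2,0,0,0,0,0,2,0,0,0,0,0]}}

```text
clock: 6.05
tool_pos: [629.7, 15.3, 213.5]
orientation: [3.132, 0.246, -0.005]
contact_force: [-4.4, -1.0, 1.9]
grip_width: 0.2
grasp_force: 2.3
```

Emit:
{"method": "move_arm", "body": {"motion": [1,0,0,0,0,0,1,0,0,0,0,0,1,0,0,0,0,0]}}

```text
clock: 6.35
tool_pos: [630.2, 15.4, 213.5]
orientation: [3.132, 0.247, -0.008]
contact_force: [-6.5, -1.6, 5.5]
grip_width: 0.5
grasp_force: 3.6
```

```bash
python3 - <<'E'
from h import *
s=monitor.get_state();B=np.load('B.npy');print(s['tool_pos'],s['contact_force'],w2b(B,s['tool_pos']))
im=vision.grab_frame('side')[:,:,::-1];cv2.imwrite('pics/s3.png',cv2.resize(im[140:240,210:330],None,fx=5,fy=5,interpolation=cv2.INTER_CUBIC))
for p in((60,20),(60,10),(60,25)): print(p,((proj('side',b2w(B,np.array([*p,34.])))-[210,140])*5).round())
E
```

```text
[630.22709489  15.36073755 213.53392396] [-6.47910059 -1.56096158  5.48537349] [76.55219661 17.84674111]
(60, 20) [325. 245.]
(60, 10) [336. 234.]
(60, 25) [320. 251.]
```

View pics/s3.png

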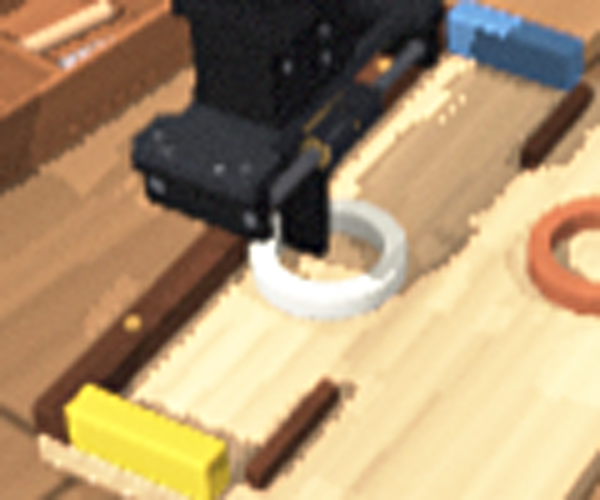

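The crop shows the ring at crop (330,258), touching the rail in the middle of the board. The contact force has risen to 6.5 N, which confirms it. Next I back off 10 mm in x inside the hole, so the contact is tilted toward the rail, and slide toward blue (tool +y).

Emit:
{"method": "move_arm", "body": {"motion": [-5,2,0,0,0,0,-10,4,0,0,0,0,-10,9,0,0,0,0,-10,15,0,0,0,0,-10,22,0,0,0,0,-10,30,0,0,0,0,-10,38,0,0,0,0,-10,46,0,0,0,0]}}

```text
clock: 7.2
tool_pos: [628.7, -32.2, 213.8]
orientation: [-3.132, -0.246, -0.0]
contact_force: [-1.6, 1.0, 0.6]
grip_width: 0.5
grasp_force: 0.7
```

```bash
python3 - <<'E'
from h import *
s=monitor.get_state();B=np.load('B.npy');print(s['tool_pos'],s['contact_force'],w2b(B,s['tool_pos']))
im=vision.grab_frame('side')[:,:,::-1];cv2.imwrite('pics/s4.png',cv2.resize(im[140:240,210:330],None,fx=5,fy=5,interpolation=cv2.INTER_CUBIC))
E
```

```text
[628.67820701 -32.17192771 213.78857438] [-1.64058703  0.97679752  0.62743782] [ 67.59626143 -28.86026634]
```

View pics/s4.png

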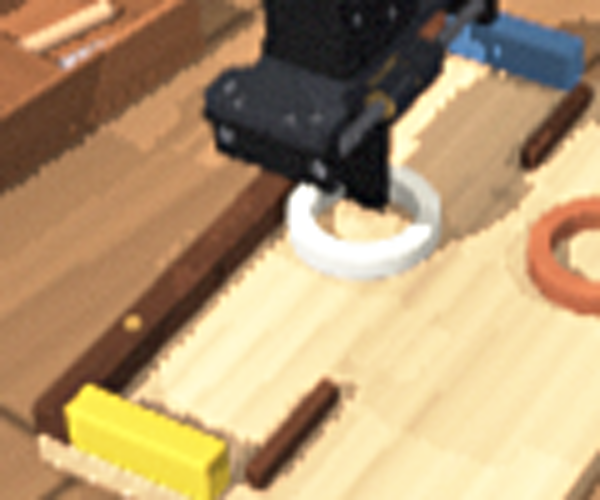

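The ring, at crop (363,222), is moving along the rail. The force shows it still pressed toward the rail. Continuing.

Emit:
{"method": "move_arm", "body": {"motion": [0,8,0,0,0,0,0,16,0,0,0,0,0,24,0,0,0,0,0,32,0,0,0,0,0,40,0,0,0,0,0,47,0,0,0,0,0,54,0,0,0,0,0,60,0,0,0,0]}}

```text
clock: 8.05
tool_pos: [638.0, -91.3, 213.8]
orientation: [3.132, 0.246, 0.0]
contact_force: [-1.8, 1.6, 1.4]
grip_width: 0.4
grasp_force: 0.8
```

Emit:
{"method": "move_arm", "body": {"motion": [0,7,0,0,0,0,0,14,0,0,0,0,0,20,0,0,0,0,0,26,0,0,0,0,0,31,0,0,0,0,0,36,0,0,0,0,0,40,0,0,0,0,0,43,0,0,0,0]}}

```text
clock: 8.85
tool_pos: [644.7, -133.5, 213.8]
orientation: [-3.132, -0.246, 0.0]
contact_force: [-1.7, 1.0, 0.7]
grip_width: 0.1
grasp_force: 0.8
```

Emit:
{"method": "move_arm", "body": {"motion": [0,2,0,0,0,0,0,4,0,0,0,0,0,5,0,0,0,0,0,6,0,0,0,0,0,7,0,0,0,0,0,8,0,0,0,0]}}

```text
clock: 9.45
tool_pos: [645.8, -141.0, 213.7]
orientation: [-3.132, -0.247, 0.0]
contact_force: [-0.2, 1.9, 0.7]
grip_width: 0.1
grasp_force: 0.8
```

Emit:
{"method": "move_arm", "body": {"motion": [0,1,0,0,0,0,0,2,0,0,0,0,0,2,0,0,0,0]}}

```text
clock: 9.75
tool_pos: [646.2, -143.2, 213.8]
orientation: [3.132, 0.246, 0.0]
contact_force: [-0.9, 0.7, 1.6]
grip_width: 0.6
grasp_force: 0.6
```

Emit:
{"method": "move_arm", "body": {"motion": [0,1,0,0,0,0,0,2,0,0,0,0,0,2,0,0,0,0]}}

```text
clock: 10.05
tool_pos: [646.5, -145.1, 213.8]
orientation: [3.132, 0.246, 0.0]
contact_force: [0.1, 0.7, 0.4]
grip_width: 0.5
grasp_force: 0.7
```

Emit:
{"method": "move_arm", "body": {"motion": [0,1,0,0,0,0,0,2,0,0,0,0,0,2,0,0,0,0]}}

```text
clock: 10.35
tool_pos: [646.7, -146.6, 213.7]
orientation: [-3.131, -0.246, 0.001]
contact_force: [-1.7, 5.0, 2.3]
grip_width: 0.2
grasp_force: 1.9
```

```bash
python3 - <<'E'
from h import *
s=monitor.get_state();B=np.load('B.npy');print(s['tool_pos'],s['contact_force'],w2b(B,s['tool_pos']))
E
```

```text
[ 646.74772628 -146.603777    213.70044365] [-1.70655287  4.97429748  2.25371176] [  67.56611698 -144.70997394]
```

Emit:
{"method": "move_arm", "body": {"motion": [0,1,0,0,0,0,0,1,0,0,0,0,1,1,0,0,0,0,1,1,0,0,0,0]}}

```text
clock: 10.75
tool_pos: [647.5, -147.1, 213.5]
orientation: [-3.13, -0.247, 0.004]
contact_force: [-4.2, 6.0, 3.1]
grip_width: 0.2
grasp_force: 3.7
```

Forces show contact with both rail and stop. Now back off to the hole centre, then lift straight up.

Emit:
{"method": "move_arm", "body": {"motion": [-2,-3,0,0,0,0,-5,-8,0,0,0,0,-7,-12,0,0,0,0,-7,-12,-5,0,0,0,-7,-12,-20,0,0,0,-7,-12,-40,0,0,0,-7,-12,-70,0,0,0,-7,-12,-100,0,0,0]}}

```text
clock: 11.55
tool_pos: [639.2, -137.2, 315.9]
orientation: [3.131, 0.246, 0.001]
contact_force: [0.3, -0.6, 0.9]
grip_width: 0.6
grasp_force: 0.0
```

Emit:
{"method": "move_arm", "body": {"motion": [-30,-20,-20,0,0,0,-60,-50,-40,0,0,0,-95,-80,-60,0,0,0,-130,-105,-70,0,0,0,-165,-130,-80,0,0,0,-195,-155,-80,0,0,0,-220,-170,-80,0,0,0,-220,-170,-80,0,0,0]}}

```text
clock: 12.35
tool_pos: [393.1, -2.6, 395.3]
orientation: [3.131, 0.249, 0.006]
contact_force: [-0.1, -0.1, -0.6]
grip_width: 0.6
grasp_force: 0.0
```

```bash
python3 - <<'E'
from h import *
s=monitor.get_state();print(s['tool_pos'],s['contact_force'])
im=vision.grab_frame('top')[:,:,::-1];a=cv2.resize(im[115:225,235:410],None,fx=3.4,fy=3.4,interpolation=cv2.INTER_CUBIC)
im=vision.grab_frame('side')[:,:,::-1];b=cv2.resize(im[130:190,280:390],(594,324),interpolation=cv2.INTER_CUBIC);a=a[:275]
cv2.imwrite('pics/fin.png',np.vstack([a[:,:594],b]))
E
```

```text
[393.06252302  -2.57227483 395.25328212] [-0.07004689 -0.13260045 -0.55331458]
```

View pics/fin.png

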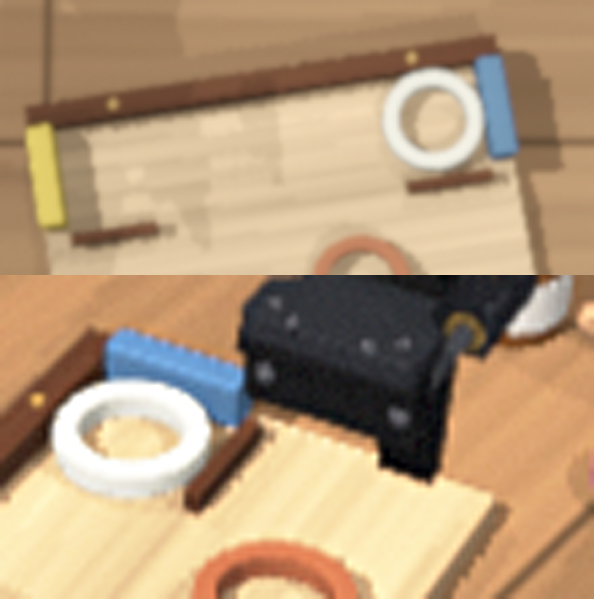

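The picture shows the white ring in the blue pocket, touching rail and stop (top crop (433,120)). The brown ring's upper edge is still at row 236, so it hasn't moved, and the hand is clear.

```bash
python3 -c "
from plant import order;print(order.hand_in())"
```

```text
the job is handed in; nothing more can be done
None
```

The white ring was drawn to the rail mid-board, then slid along it into the blue-stop pocket, home against rail and stop in the final picture; the brown ring stayed put, the hand is clear, and the job was handed in at about 12.5 s (no verdict was returned).

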